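# Unclamp the round plaster mould

## Robot

A 6-joint arm with a two-finger parallel gripper is mounted at the origin on the work surface. World frame = base frame: x ahead of the robot, y to its left, z up, the work surface at z = 0. Lengths are in m, angles in degrees, forces in N, time in s.
With the tool pointing down it reaches from about 0.3 to 0.75 m from the base axis. Payload 8.5 kg.
Tool frame: the origin (TCP) lies between the finger pads; the fingertips stand env.finger_overhang ahead of it and the grasp point (between the pads) lies 2 mm behind it (env.finger_overhang is the distance from the TCP to the fingertips, in m); z points along the fingers, y is the line along which they close (so a half turn about z gives the same grasp; the last joint's range is limited). The gripper opens to 85 mm and grips with 20 to 120 N. Pads are 22 mm wide; open, the fingers measure 114 mm over their backs; the gripper's body (76 mm by 85 mm) begins 54 mm behind the grasp point. The pads swing forward as they close: fully open they stand 13 mm farther back than shut.
Start: joints at [61.117, 21.807, 74.336, -0, 83.858, -12.336], TCP at [0.157, 0.527, 0.248] pointing down, gripper open.
Joint ranges: [-178.18, 178.18], [-50.72, 133.34], [12.68, 142.11], [-81.47, 261.47], [9.98, 163.14], [-165.26, 165.26]. Speed limits (degrees/s): [136.94, 136.94, 180, 180, 180, 180].

## Interface

Orientations are given as a 3x3 rotation matrix whose columns are the frame's x, y, z axes.
In Python, from rig import env gives the robot as it stands. The module is installed in compiled form; this text tells all that it offers.
- The arm moves only by the tool jog_arm, never from a script. Its arguments are lists of equal length, an entry for each row: "hand": the finger opening in m, from 0 to 0.0854; "travel": the shift along the world's x, y, z in m, a list of three; "yaw": the turn about the world's z in rad. A call has exactly 5 rows; each row shifts and turns the commanded pose from where the row before left it; what a row does not reach is not made up. A row lasts 1/8 s, in which the tool goes at most 62.5 mm and 10.7 degrees, less where a joint would pass 70% of its speed; a pose out of reach is approached as far as the arm can. A call is refused whole if a number of a shift passes 0.0625 or a number of a turn 0.188, either way. A call with a gripper value outside its range is refused whole. The fingers move at their own pace and stop on an object; "grip_force" is the grip in N (left out, the last holds). Time passes only in rows, so rows that do not move let the fingers close, or fill a call up. It gives the time, the measured TCP pose, the force, the opening and the grip force at its end, in the units of the state.
- env.observe(): the state, without advancing time (a new reading comes with each control period).
- env.get_image(name): name is "scene" or "top"; returns the picture (400x640x3 uint8, red, green, blue); there is no depth.
- env.calibration(name): a dict with "fx", "fy", "cx", "cy" (pixels), "k1" (the pictures are not rectified: a ray, as slopes to the right and down, at radius r is drawn at 1 + k1 r^2 times it, then the intrinsics apply), "position" and "rotation" of the camera in the world. Camera axes: x right, y down, z forward; pixel columns grow to the right and rows downward; lengths in m; the calibration is good to about 2 mm. A picture is of the moment at which its call begins. calibration takes no time and is no camera call.
- env.close_job(): hands the job in; it is judged then, once.
The state is a dict: "time_s": time; "q": joint angles; "qvel": joint speeds; "joint_efforts": joint torques, N m; "position": TCP position; "tool_rot": TCP orientation; "ft_force": force on the tool from outside, world axes, zero at the start; "wrist_torque": the same for the moment, N m; "grip_width": finger opening in m; "gripper_force": force on a finger pad.
Only numpy, scipy, OpenCV 4.12 (cv2) and the standard library are available. Lean on these libraries where they do the work, as an engineer would, in place of code of your own. Each camera call takes 0.05 s, during which the arm holds its last target. There are 200 camera calls.

## Task

Of the two screw clamps on the pottery bench, loosen the one that holds the round plaster mould: grip its knob from above and turn it anticlockwise, your grip rising along with the knob, until the pad is at least 15 mm clear of the mould, then let go. Leave the clamp on the square mould tight.

Things in the scene. Friction and masses are not known exactly. Their poses are not given: they have to be found in the camera images.
- round_knob (a point): Knob of the clamp holding the ROUND mould: black fluted upright cylinder, 46 mm across, 28 mm tall, on a 16 mm stem through the crossbar. This point, the height to grip, is on its axis 15 mm above its underside, 13 mm below its top, 193 mm above the table when clamped. Grip it across at any yaw: nothing beside or above it. z up along the stem; x, y turn with it.
- round_screw (a joint): Turn of that knob, rad: 0 clamped (pad touches mould), grows anticlockwise seen from above, stop at 1.4. The steep quick-release thread lifts knob, stem and pad together by 15 mm per rad (21 mm in all), so a grip must rise with it while turning. Turning takes about 0.15 N m; it stays where it is left.
- square_knob (a point): Same point of the same knob on the other clamp, which holds the SQUARE mould; leave alone. Both clamps: 160 x 210 x 18 mm plywood base, two steel posts 172 mm apart, aluminium crossbar 36 mm wide with its top 152 mm above the table (nuts and bush to 162). White plaster moulds, 75 mm tall, 124 mm across (round) or 124 x 124 mm (square), show on both sides of the crossbar.
- square_screw (a joint): Turn of the square mould's clamp knob, rad: 0 clamped, as it must stay.

How it is judged:
By the outcome, as a careful person would: the job done as asked, in the order asked, and still so for the second after the job is handed in, with the robot touching nothing.
It also fails if it takes over 32 s, if anything falls off the work surface, if the arm or the gripper's body presses on something with over 40 N, if the wrist force passes 120 N, or if a joint passes its speed limit or range.

## Working session

There is one attempt and no reset: what is moved stays moved. The work goes in short steps, Python scripts to look and compute and a tool call to move; the robot and the scene stay as the last step left them, time stands still between calls to the robot, and variables do not carry over. Pictures are saved under pics/ and viewed, at most 10 in all, crops included, and the job is handed in when it is done.

Besides the shell and the picture viewer there is one more tool, called after "Emit:" as name(argument=value, ...), one argument or row to a line, values as JSON. jog_arm: Moves the arm, as the interface text tells. Its arguments: {"type":"object","properties":{"hand":{"type":"array"},"travel":{"type":"array"},"yaw":{"type":"array"},"grip_force":{"type":"number"}},"required":["hand","travel","yaw"]}

```bash
mkdir -p pics; python3 - <<'E'
from rig import env
import cv2
for n in("top","scene"):
    cv2.imwrite(f"pics/{n}0.png",env.get_image(n)[:,:,::-1]); print(env.calibration(n))
s=env.observe();print(s["time_s"],s["tool_rot"],s["grip_width"],env.finger_overhang)
E
```

```text
{'fx': 411.30143924099315, 'fy': 411.30143924099315, 'cx': 314.8335239584463, 'cy': 205.04091895489032, 'k1': -0.10919580181052406, 'position': array([0.46141048, 0.00297879, 0.98275844]), 'rotation': array([[-0.00526036, -0.99454681,  0.10415836],
       [-0.99997538,  0.00571544,  0.00407111],
       [-0.00464422, -0.10413438, -0.99455239]])}
{'fx': 402.46994780403696, 'fy': 402.46994780403696, 'cx': 316.1264036611521, 'cy': 204.5886316399021, 'k1': -0.002622653577385435, 'position': array([1.15416719, 0.06325212, 0.83682702]), 'rotation': array([[-0.12552916,  0.69830946, -0.704703  ],
       [ 0.99205299,  0.08222431, -0.09523667],
       [-0.00856095, -0.7110577 , -0.70308154]])}
0.1 [[-9.58595546e-01  2.84770404e-01 -6.30336401e-04]
 [ 2.84770959e-01  9.58594932e-01 -1.12175530e-03]
 [ 2.84794570e-04 -1.25481113e-03 -9.99999172e-01]] 0.08542018026142723 0.017
```

View pics/top0.png

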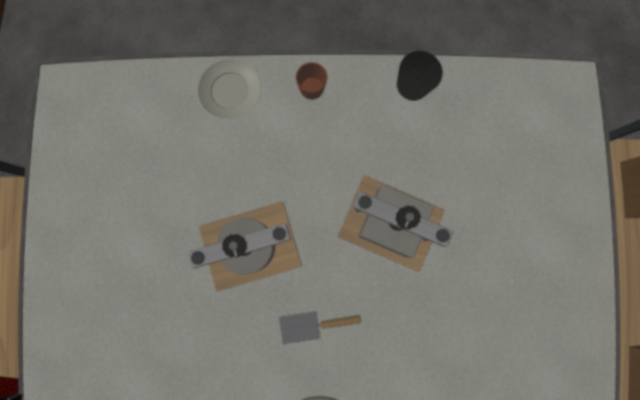

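View pics/scene0.png

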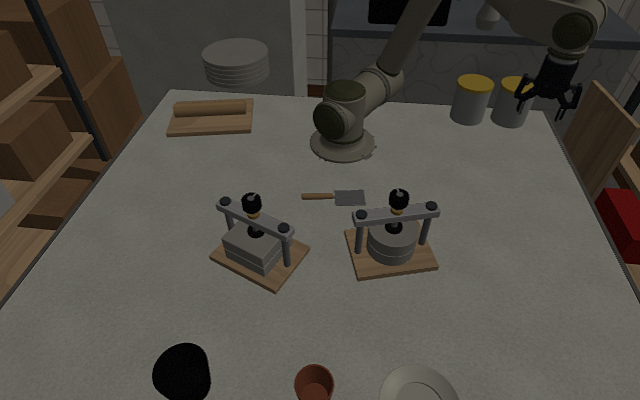

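The top view shows the round mould's clamp at the left, with its knob near (234,245). The square one is at the right, knob near (408,217). In the scene view the round clamp's knob is near (399,199).

```bash
cat >h.py <<'E'
from rig import env
import cv2,numpy as np
def ray(n,u,v):
    c=env.calibration(n);K=np.array([[c['fx'],0,c['cx']],[0,c['fy'],c['cy']],[0,0,1]])
    p=cv2.undistortPoints(np.array([[[u,v]]],float),K,np.array([c['k1'],0,0,0,0]))[0,0]
    return np.array(c['position']),c['rotation']@[p[0],p[1],1]
def onz(n,u,v,z):
    o,d=ray(n,u,v);return o+d*(z-o[2])/d[2]
E
python3 - <<'E'
from h import *
out=[]
for n,(u,v),r,z in(("top",(234,245),20,.206),("scene",(399,199),16,.193)):
    im=cv2.imread(f"pics/{n}0.png");x0,y0=u-r,v-r;c=im[y0:v+r,x0:u+r]
    m=(c.max(2)<45).astype(np.uint8)
    k,l,st,ce=cv2.connectedComponentsWithStats(m);i=1+st[1:,4].argmax()
    pts=np.argwhere(l==i)[:,::-1].astype(np.float32);(a,b),R=cv2.minEnclosingCircle(pts)
    bb=st[i];print(n,a+x0,b+y0,R,ce[i]+[x0,y0],bb)
    print([onz(n,a+x0,b+y0,zz).round(4) for zz in(.193,.206)])
    S=cv2.resize(np.clip(c*2.0,0,255).astype(np.uint8),(380,380),interpolation=0);M=cv2.resize((l==i).astype(np.uint8)*255,(380,380),interpolation=0)
    out.append(np.hstack([S,cv2.cvtColor(M,8)]))
cv2.imwrite("pics/c.png",cv2.resize(np.vstack(out),(600,600)))
E
```

```text
top 234.0 246.3928565979004 11.039512634277344 [235.0257732  244.65463918] [ 10  11  21  20 194]
[array([0.4651, 0.162 , 0.193 ]), array([0.465 , 0.1594, 0.206 ])]
scene 398.481481552124 198.72222232818604 10.85152530670166 [398.33123028 199.38801262] [  6   6  20  21 317]
[array([0.4676, 0.1621, 0.193 ]), array([0.4815, 0.1601, 0.206 ])]
```

View pics/c.png

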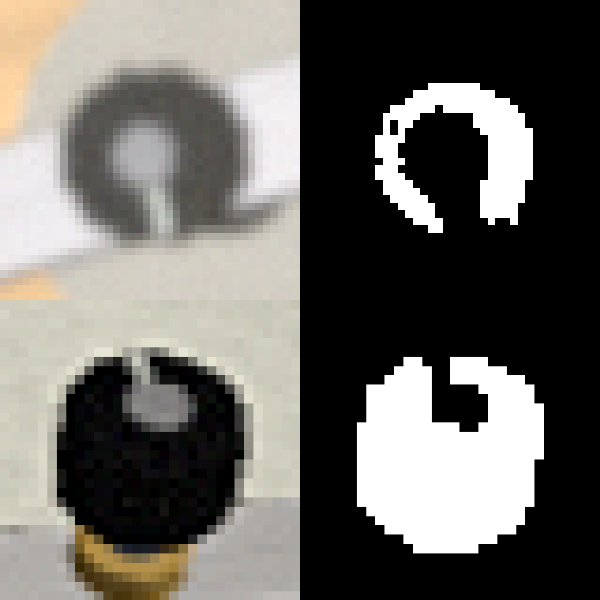

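The crops show both knob silhouettes. The top-view cap centre is near (233.5,245) and the scene knob centre near (399,199). Both put the axis at about (0.4665, 0.1615).

Emit:
jog_arm(
  hand=[0.0854,0.0854,0.0854,0.0854,0.0854],
  travel=[
    [0.02,-0.03,0.02],
    [0.032,-0.037,0],
    [0.032,-0.037,0],
    [0.032,-0.037,0],
    [0.032,-0.037,0],
  ],
  yaw=[0,0,0,0,0],
  grip_force=60,
)

```text
time_s: 0.72
position: [0.3053, 0.3479, 0.2681]
tool_rot: [[-0.959, 0.285, -0.0], [0.285, 0.959, -0.0], [0.0, -0.0, -1.0]]
ft_force: [0.4, 0.1, -0.4]
grip_width: 0.0854
gripper_force: 0.0
```

Emit:
jog_arm(
  hand=[0.0854,0.0854,0.0854,0.0854,0.0854],
  travel=[
    [0.032,-0.037,0],
    [0.032,-0.037,0],
    [0.032,-0.037,0],
    [0.032,-0.037,0],
    [0.02,-0.03,0],
  ],
  yaw=[0,0,0,0,0],
)

```text
time_s: 1.35
position: [0.4536, 0.1696, 0.2679]
tool_rot: [[-0.958, 0.286, -0.001], [0.286, 0.958, -0.0], [0.001, -0.0, -1.0]]
ft_force: [0.6, 1.0, 0.6]
grip_width: 0.0856
gripper_force: 0.0
```

Emit:
jog_arm(
  hand=[0.0854,0.0854,0.0854,0.0854,0.0854],
  travel=[
    [0.0135,-0.009,0],
    [0,0,-0.02],
    [0,0,-0.02],
    [0,0,-0.02],
    [0,0,-0.017],
  ],
  yaw=[0,0,0,0,0],
)

```text
time_s: 1.98
position: [0.4658, 0.163, 0.1905]
tool_rot: [[-0.959, 0.284, -0.001], [0.284, 0.959, 0.0], [0.001, -0.0, -1.0]]
ft_force: [-0.2, -0.5, -0.1]
grip_width: 0.0856
gripper_force: 0.0
```

```bash
python3 - <<'E'
from h import *
a=env.get_image("scene")[120:260,320:480,::-1];b=env.get_image("top")[175:315,154:314,::-1]
cv2.imwrite("pics/d.png",cv2.resize(np.clip(np.hstack([a,b])*1.8,0,255).astype(np.uint8),(800,350)))
s=env.observe();print(s["position"],s["ft_force"],s["q"])
E
```

```text
[0.4652036  0.16282436 0.18981821] [-0.2676693  -0.27591008 -0.08933362] [ 5.49263941e+00  1.93403423e+01  8.86998756e+01  1.21261962e-02
  7.21694986e+01 -6.80106894e+01]
```

View pics/d.png

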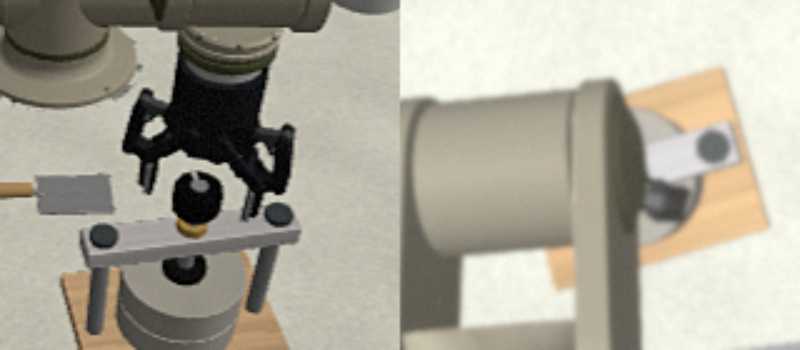

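The knob sits midway between the fingertips, with tips near (148,190) and (248,215) and knob at (198,197) in the left crop. I'm closing now.

Emit:
jog_arm(
  hand=[0.07,0.055,0.04,0.03,0.03],
  travel=[
    [0,0,0],
    [0,0,0],
    [0,0,0],
    [0,0,0],
    [0,0,0],
  ],
  yaw=[0,0,0,0,0],
)

```text
time_s: 2.7
position: [0.4663, 0.1622, 0.1922]
tool_rot: [[-0.959, 0.285, 0.001], [0.285, 0.959, 0.0], [-0.001, 0.001, -1.0]]
ft_force: [-1.6, 0.1, 6.2]
grip_width: 0.0422
gripper_force: 60.4
```

Emit:
jog_arm(
  hand=[0.03,0.03,0.03,0.03,0.03],
  travel=[
    [0,0,0],
    [0,0,0],
    [0,0,0],
    [0,0,0],
    [0,0,0],
  ],
  yaw=[0,0,0,0,0],
)

```text
time_s: 3.32
position: [0.4663, 0.1622, 0.1922]
tool_rot: [[-0.959, 0.285, 0.001], [0.285, 0.959, 0.0], [-0.001, 0.001, -1.0]]
ft_force: [-1.8, -0.2, 7.1]
grip_width: 0.0424
gripper_force: 60.4
```

Emit:
jog_arm(
  hand=[0.03,0.03,0.03,0.03,0.03],
  travel=[
    [0,0,0.0006],
    [0,0,0.0012],
    [0,0,0.0012],
    [0,0,0.0012],
    [0,0,0],
  ],
  yaw=[0.04,0.08,0.08,0.08,0],
)

```text
time_s: 3.95
position: [0.4664, 0.1624, 0.1964]
tool_rot: [[-1.0, 0.009, 0.002], [0.009, 1.0, 0.001], [-0.002, 0.001, -1.0]]
ft_force: [-1.3, 1.2, 6.3]
grip_width: 0.0428
gripper_force: 60.3
```

```bash
python3 - <<'E'
from h import *
a=env.get_image("scene")[160:260,350:450,::-1]
cv2.imwrite("pics/e.png",cv2.resize(np.clip(np.hstack([cv2.imread("pics/scene0.png")[160:260,350:450],a])*1.8,0,255).astype(np.uint8),(800,400)))
s=env.observe();print(s["position"],s["ft_force"],s["wrist_torque"])
E
```

```text
[0.46635903 0.16244221 0.19638055] [-2.28096764  1.54177719  6.79403752] [0.17213112 0.27848212 0.07162788]
```

View pics/e.png

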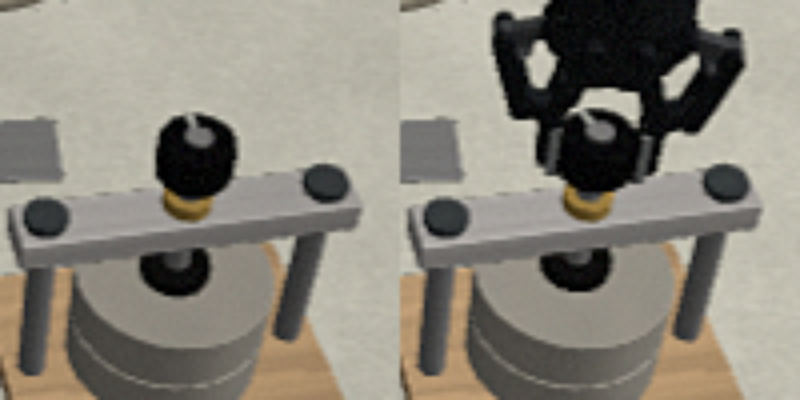

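The knob has risen a few pixels and its mark has turned anticlockwise with the grip, so the grip is holding. Continuing.

Emit:
jog_arm(
  hand=[0.03,0.03,0.03,0.03,0.03],
  travel=[
    [0,0,0.0015],
    [0,0,0.0015],
    [0,0,0.0015],
    [0,0,0.0015],
    [0,0,0.0015],
  ],
  yaw=[0.1,0.1,0.1,0.1,0.1],
)

```text
time_s: 4.62
position: [0.4663, 0.1628, 0.2039]
tool_rot: [[-0.881, -0.474, 0.001], [-0.474, 0.881, 0.002], [-0.002, 0.001, -1.0]]
ft_force: [-1.6, 3.5, 5.4]
grip_width: 0.0425
gripper_force: 60.3
```

Emit:
jog_arm(
  hand=[0.03,0.03,0.03,0.03,0.03],
  travel=[
    [0,0,0.0015],
    [0,0,0.0015],
    [0,0,0.0015],
    [0,0,0.0015],
    [0,0,0.0015],
  ],
  yaw=[0.1,0.1,0.1,0.1,0.1],
)

```text
time_s: 5.25
position: [0.466, 0.163, 0.2114]
tool_rot: [[-0.546, -0.838, 0.001], [-0.838, 0.546, 0.002], [-0.002, 0.001, -1.0]]
ft_force: [-2.5, 5.3, 6.1]
grip_width: 0.0428
gripper_force: 60.2
```

```bash
python3 - <<'E'
from h import *
a=env.get_image("scene")[160:260,350:450,::-1]
cv2.imwrite("pics/f.png",cv2.resize(np.clip(np.hstack([cv2.imread("pics/scene0.png")[160:260,350:450],a])*1.8,0,255).astype(np.uint8),(800,400)))
s=env.observe();print(s["position"],s["ft_force"],s["wrist_torque"],s["q"])
E
```

```text
[0.46601335 0.16304851 0.21151072] [-2.79387403  4.38828127  6.63053729] [ 0.73655132  0.4995287  -0.00523143] [ 5.45744568e+00  1.80123317e+01  8.67278870e+01  1.20389731e-01
  7.51938208e+01 -1.41746081e+02]
```

View pics/f.png

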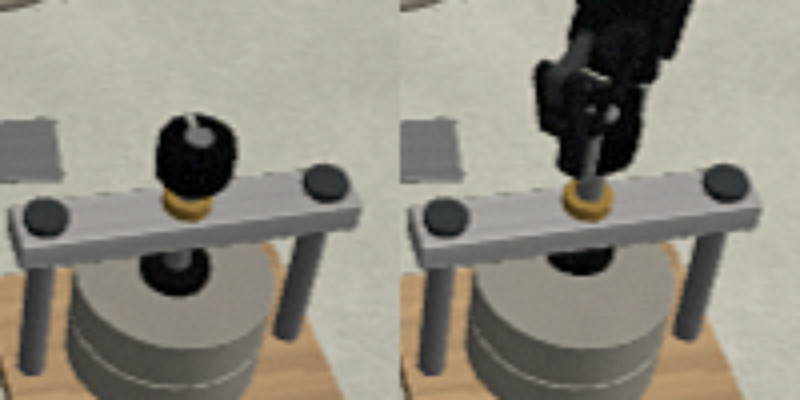

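The pad has lifted to near row 260 in the right crop, and the TCP rise of 19 mm agrees. Releasing.

Emit:
jog_arm(
  hand=[0.05,0.07,0.0854,0.0854,0.0854],
  travel=[
    [0,0,0],
    [0,0,0],
    [0,0,0],
    [0,0,0],
    [0,0,0],
  ],
  yaw=[0,0,0,0,0],
)

```text
time_s: 5.92
position: [0.4661, 0.1622, 0.2105]
tool_rot: [[-0.548, -0.837, -0.0], [-0.837, 0.548, -0.0], [0.0, 0.0, -1.0]]
ft_force: [0.0, 0.0, 0.1]
grip_width: 0.0854
gripper_force: 0.0
```

Emit:
jog_arm(
  hand=[0.0854,0.0854,0.0854,0.0854,0.0854],
  travel=[
    [0,0,0.01],
    [0,0,0.03],
    [0,0,0.04],
    [0,0,0.03],
    [0,0,0],
  ],
  yaw=[0,0,0,0,0],
)

```text
time_s: 6.55
position: [0.4667, 0.1623, 0.3231]
tool_rot: [[-0.548, -0.837, 0.005], [-0.837, 0.548, 0.001], [-0.003, -0.004, -1.0]]
ft_force: [0.3, -0.9, -0.1]
grip_width: 0.0853
gripper_force: 0.0
```

```bash
python3 - <<'E'
from h import *
a=env.get_image("scene")[130:290,200:450,::-1]
cv2.imwrite("pics/g.png",cv2.resize(np.clip(np.hstack([cv2.imread("pics/scene0.png")[130:290,200:450],a])*1.8,0,255).astype(np.uint8),(800,256)))
E
```

```text
(no output)
```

View pics/g.png

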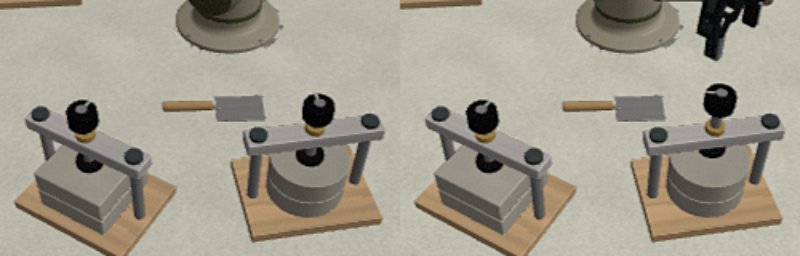

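The round clamp's knob now sits about 6 px higher, which is about 19 mm, with its mark turned roughly 75°. The square clamp is unchanged and the gripper is clear.

```bash
python3 -c "
from rig import env
print(env.close_job())"
```

```text
the job is handed in; nothing more can be done
None
```

I turned the round mould's clamp about 1.28 rad anticlockwise, lifting its pad about 19 mm clear, then let go; the square mould's clamp wasn't touched, and the job is handed in (no verdict was returned).

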